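# Start a coach screw square in a gate rail

## Task

The third coach screw of the gate hinge band stands loose and crooked in its pilot hole. Take the large T-handled socket driver out of the tool block, seat it gently over the screw's hexagon head, feeling for the flats without forcing it, and bring the screw square to the rail before you turn it; then give it about a quarter turn clockwise so that the thread takes. Let go and leave the driver standing on the screw, still square, ready to be driven home, and do not disturb the other things on the bench.

Things in the scene. Friction and masses are not known exactly. Their poses are not given: they have to be found in the camera images.
- hex_driver_grip (a point): Centre of the wooden T-bar of the large socket driver, which stands upright, socket down, in a hole 28 mm deep in the tool block (45 mm high). Driver 102 mm tall, about 0.3 kg. T-bar flat-sided, 95 mm long (this point's x), 22 mm thick (its y), 22 mm high; below it a round shank 14 mm thick and a round steel socket 36 mm across. z points up along the driver's axis.
- hex_driver_mouth (a point): Centre of the open lower end of the large driver's socket, on its axis, 91 mm below the T-bar's centre. Hexagon recess 25.4 mm across flats, 14 mm deep, two of its flats facing the driver's +x and -x (along the T-bar). Fully seated on the screw, the mouth is 14 mm below the top of the head; while the corners of the hexagons still foul each other, only 3.5 mm below it.
- small_driver_grip (a point): Centre of the T-bar of the smaller socket driver (75 mm bar, 24 mm socket) that stands in the same tool block, 110 mm from the large one. Too small for the screw; leave it alone.
- screw_head (a point): Centre of the top face of the loose coach screw's head; z points up along the screw's axis and so shows its lean (x and y do not turn with the screw). Head 24 mm across flats, 11.5 mm high, its upper 3.5 mm a round chamfer narrowing from 24 to 20 mm; shank 16 mm thick. How the hexagon is turned is not given: feel for it with 5 to 10 N; over 20 N would spoil the corners.
- pilot_hole (a point): Centre of the screw's hole in the top face of the hinge band, 65 mm above the bench; z points straight up, where the screw's axis belongs. The screw leans by 4 to 9 degrees about a point 5 mm below this one (its head's top is 51.5 mm from that point) and stays where it is put: 2 to 3 N sideways at the head moves it.
- coach_screw (a joint): Turn of the loose screw in rad; grows clockwise seen from above. It starts between -0.15 and 0.15; the thread has taken from 1.0 on. It turns stiffly (0.1 N m) and sinks 6 mm a turn. It does not tell how the hexagon is turned.
- gate_rail: Timber rail, 300 mm long (its y), 95 mm wide, 60 mm high, with a black steel hinge band 45 mm wide, 5 mm thick along its top. Origin at the centre of the underside. Two driven coach screws at y = -115 and -20 mm, the loose one at y = +75 mm, its head 35 mm above the band. The rail does not move.
- oil_bottle: Upright round bottle, 69 mm across, 212 mm tall, behind the work; origin at its foot. Leave it alone.
- wax_tin: Round tin, 69 mm across, 59 mm high, in front of the work; origin at its foot. Leave it alone.
Things that resemble listed ones, but are neither listed nor needed, are in the scene too. What is shaped like the part that bears hex_driver_grip but pink, red or yellow is not meant.

How it is judged:
By the outcome, as a careful person would: the job done as asked, in the order asked, and still so for the second after the job is handed in, with the robot touching nothing.
It also fails if it takes over 58 s, if anything falls off the work surface, if the arm or the gripper's body presses on something with over 40 N, if the wrist force passes 120 N, or if a joint passes its speed limit or range.

## Robot

A 7-joint arm with a two-finger parallel gripper is mounted at the origin on the work surface; the furniture and walls round the work are solid. World frame = base frame: x ahead of the robot, y to its left, z up, the work surface at z = 0. Lengths are in m, angles in degrees, forces in N, time in s.
With the tool pointing down it reaches from about 0.425 to 0.875 m from the base axis. Payload 4.7 kg.
Tool frame: the origin (TCP) lies at the very end of the fingers, on their centre line; the grasp point (between the pads) lies 19 mm behind it; z points along the fingers, y is the line along which they close (so a half turn about z gives the same grasp; the last joint's range is limited). The gripper opens to 87 mm and grips with 3 to 60 N. Pads are 19 mm wide; open, the fingers measure 117 mm over their backs; the gripper's body (75 mm by 190 mm) begins 51 mm behind the grasp point.
Start: joints at [75.636, 18.392, -4.016, 83.108, 1.295, 78.541, -3.26], TCP at [0.17, -0.627, 0.223] pointing down, gripper open.
Joint ranges: [-163.93, 163.93], [-17.29, 119.83], [-79.2, 71.16], [3.27, 140.29], [-89.18, 269.18], [5.43, 117.66], [-154.24, 154.24]. Speed limits (degrees/s): [147.25, 147.25, 180, 180, 180, 180, 180].

## Interface

Orientations are given as [roll, pitch, yaw] about the fixed x, y, z axes, in that order (R = Rz(yaw) Ry(pitch) Rx(roll)).
In Python, from cell import get_obs, read_camera, sign_off, silhouettes gives the robot as it stands.
- The arm moves only by the tool play_rows, never from a script. Its argument "steps" is a list that holds one entry, the list of rows, each a list of 7 numbers: the shift along the tool's x, y, z in m, then the turn, a rotation vector about the tool's x, y, z in rad, then the finger opening in m, from 0 to 0.087. A call has 1 to 12 rows; each row shifts and turns the commanded pose from where the row before left it, along the tool's axes as they then stand; what a row does not reach is not made up. A row lasts 1/10 s, in which the tool goes at most 50 mm and 8.59 degrees, less where a joint would pass 70% of its speed; a pose out of reach is approached as far as the arm can. A call is refused whole if a number of a shift passes 0.05 or a number of a turn 0.15, either way. A call with a gripper value outside its range is refused whole. The fingers move at their own pace and stop on an object; "force" is the grip in N (left out, the last holds). Time passes only in rows, so rows that do not move let the fingers close. It gives the time, the measured TCP pose, the force, the opening and the grip force at its end, in the units of the state.
- get_obs(): the state, without advancing time (a new reading comes with each control period).
- read_camera(name): name is "scene" or "top"; returns a dict with "frame" (384x512x3 uint8, red, green, blue), "intrinsics" (3x3 intrinsics, pixels), "k1" (the pictures are not rectified: a ray, as slopes to the right and down, at radius r is drawn at 1 + k1 r^2 times it, then the intrinsics apply), "view" (4x4, takes a point from world to camera coordinates). Camera axes: x right, y up, looking along -z (the intrinsics and any distortion apply to the point x, -y, -z); pixel columns grow to the right and rows downward; lengths in m; the calibration is good to about 2 mm. A picture is of the moment at which its call begins. There is no depth.
- sign_off(): hands the job in; it is judged then, once.
Trained networks look in the newest picture that a camera, given by its name, has taken for a name from the list of things; names that differ only in an ending like _2 or _b are one class to them, and where a whole thing is asked for, a point or a joint stands for the part that bears it (a point fixed in the world has none). Each returns a list of dicts, best first, with "p" (0 to 1); they miss things now and then, are a little off and sometimes report something else, mostly with a low value. They report only what shows in the picture. A call takes as long as a camera call. They do not tell look-alikes from the thing itself.
- silhouettes(camera, name): "pixels" (384x512 bool, what is visible of it) and "extent" ([left, top, right, bottom] in pixels, round what is visible of it).
The state is a dict: "time_s": time; "qpos": joint angles; "joint_velocities": joint speeds; "effort": joint torques, N m; "tool_pos": TCP position; "tool_rot": TCP orientation; "force": force on the tool from outside, world axes, zero at the start; "wrist_torque": the same for the moment, N m; "grip_width": finger opening in m; "grasp_force": force on a finger pad.
Only numpy, scipy, OpenCV 4.12 (cv2) and the standard library are available. Lean on these libraries where they do the work, as an engineer would, in place of code of your own. Each camera call takes 0.05 s, during which the arm holds its last target. There are 200 camera calls.

## Working session

There is one attempt and no reset: what is moved stays moved. The work goes in short steps, Python scripts to look and compute and a tool call to move; the robot and the scene stay as the last step left them, time stands still between calls to the robot, and variables do not carry over. Pictures are saved under pics/ and viewed, at most 10 in all, crops included, and the job is handed in when it is done.

Besides the shell and the picture viewer there is one more tool, called after "Emit:" as name(argument=value, ...), one argument or row to a line, values as JSON. play_rows: Moves the arm, as the interface text tells. Its arguments: {"type":"object","properties":{"steps":{"type":"array","items":{"type":"array","items":{"type":"array","items":{"type":"number"}}}},"force":{"type":"number"}},"required":["steps"]}

```bash
mkdir -p pics; ls; cat > h.py <<'E'
import numpy as np, cv2
from cell import *
def shot(n,f=None):
    c=read_camera(n)
    if f: cv2.imwrite(f,c['frame'][:,:,::-1])
    return c
def proj(c,P):
    P=np.atleast_2d(P); q=(c['view']@np.c_[P,np.ones(len(P))].T).T
    s=np.c_[q[:,0]/-q[:,2],-q[:,1]/-q[:,2]]; s=s*(1+c['k1']*(s**2).sum(1,keepdims=True))
    K=np.array(c['intrinsics']); return np.c_[s,np.ones(len(s))]@K.T[:,:2]
def ray(c,uv):
    K=np.array(c['intrinsics']); d=np.linalg.inv(K)@[uv[0],uv[1],1]; d=d[:2]; s=d.copy()
    for _ in range(20): s=d/(1+c['k1']*(s@s))
    R=c['view'][:3,:3]; t=c['view'][:3,3]
    v=R.T@np.array([s[0],-s[1],-1]); return -R.T@t, v/np.linalg.norm(v)
def atz(c,uv,z):
    o,v=ray(c,uv); return o+v*(z-o[2])/v[2]
def tri(c1,u1,c2,u2):
    A=[];b=[]
    for c,u in((c1,u1),(c2,u2)):
        o,v=ray(c,u);M=np.eye(3)-np.outer(v,v);A.append(M);b.append(M@o)
    return np.linalg.lstsq(np.vstack(A),np.hstack(b),rcond=None)[0]
E
python3 - <<'E'
from h import *
for n in('scene','top'):
    c=shot(n,f'pics/{n}0.png'); v=c['view']; print(n,np.round(-v[:3,:3].T@v[:3,3],3),np.round(-v[2,:3],2),c['intrinsics'][0],c['k1'])
    for t in('hex_driver_grip','small_driver_grip','screw_head','gate_rail','oil_bottle','wax_tin'):
        for d in silhouettes(n,t): print(t,round(d['p'],2),np.round(d['extent']),np.round(np.argwhere(d['pixels']).mean(0)[::-1],1))
o=get_obs();print(o)
E
```

```text
pics
scene [-0.237  0.639  1.104] [ 0.54 -0.34 -0.77] [490.00636374   0.         245.29539613] 0.054402695806499625
hex_driver_grip 0.97 [250. 205. 276. 246.] [263.7 224.8]
hex_driver_grip 0.96 [190. 231. 223. 269.] [206.7 250.8]
hex_driver_grip 0.76 [121. 260. 167. 290.] [146.4 271.6]
hex_driver_grip 0.56 [193. 177. 228. 212.] [210.7 195.5]
oil_bottle 0.91 [222. 102. 244. 165.] [232.5 133.9]
wax_tin 0.78 [277. 186. 301. 212.] [287.8 197.3]
top [0.384 0.166 1.736] [ 0.07  0.01 -1.  ] [482.78670006   0.         255.50964065] -0.0038866781740555744
hex_driver_grip 0.7 [139. 228. 168. 242.] [153.2 234.1]
hex_driver_grip 0.56 [230. 236. 257. 249.] [244.8 243.4]
hex_driver_grip 0.52 [182. 234. 205. 251.] [197.8 241.4]
hex_driver_grip 0.51 [208. 199. 235. 209.] [221.1 204.1]
small_driver_grip 0.48 [244. 190. 265. 202.] [254.3 196.7]
small_driver_grip 0.22 [300. 178. 403. 219.] [349.3 195.2]
screw_head 0.54 [322. 193. 332. 201.] [328.6 198.1]
screw_head 0.53 [325. 192. 334. 200.] [328.7 197.9]
gate_rail 0.87 [302. 175. 407. 217.] [349.1 195.2]
oil_bottle 0.76 [258. 145. 281. 169.] [269.4 157.1]
wax_tin 0.71 [272. 212. 292. 237.] [280.6 225.4]
wax_tin 0.62 [298. 176. 406. 220.] [349.3 195.3]
{'time_s': 0.7, 'qpos': array([75.6361043 , 18.39039524, -4.01498783, 83.1063207 ,  1.29327728,
       78.54059139, -3.26137664]), 'joint_velocities': array([ 0.00280854, -0.05645166, -0.01950402,  0.06184558,  0.10810323,
       -0.01844089, -0.09962284]), 'effort': array([ 9.31979885e-04, -4.90938127e+01, -4.02747151e-01, -3.12704194e+01,
       -6.39289571e-02,  3.34165071e-02,  1.35775628e-05]), 'tool_pos': array([ 0.17009332, -0.62738454,  0.2226145 ]), 'tool_rot': array([1.79992278e+02, 1.33464060e-03, 1.51698904e+01]), 'force': array([-0.2181687 ,  0.03563233,  0.28540392]), 'wrist_torque': array([-0.00355245, -0.03976804, -0.03532772]), 'grasp_force': 0.0, 'grip_width': 0.08697382401063235}
```

View pictures.

```bash
python3 - <<'E'
import cv2,numpy as np
a=cv2.imread('pics/scene0.png')[90:310,90:410]; b=cv2.imread('pics/top0.png')[130:260,120:420]
a=cv2.resize(a,None,fx=1.8,fy=1.8); cv2.imwrite('pics/s1.png',cv2.resize(cv2.imread('pics/scene0.png')[90:310,100:400],None,fx=2.6,fy=2.6,interpolation=3)); cv2.imwrite('pics/t1.png',cv2.resize(b,None,fx=2.6,fy=2.6,interpolation=3))
E
```

```text
(no output)
```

View pics/s1.png

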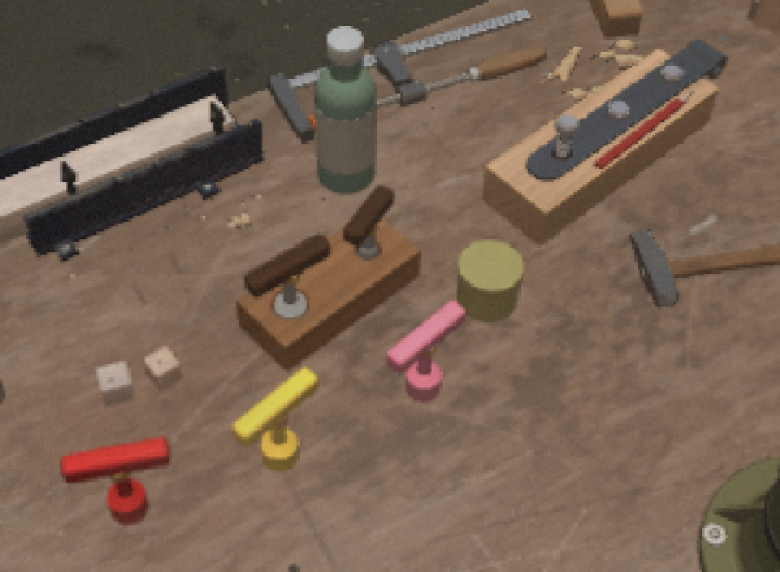

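View pics/t1.png

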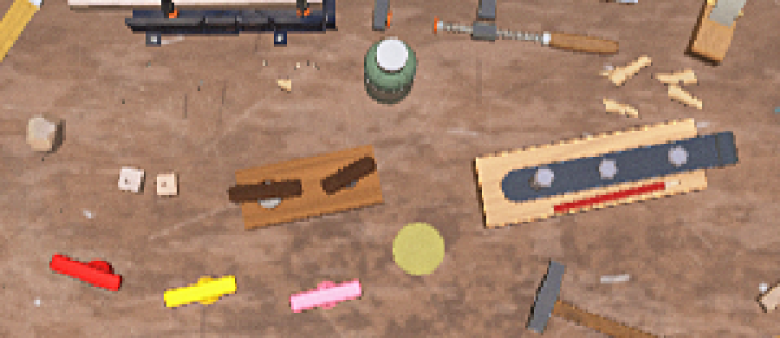

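```bash
python3 - <<'E'
from h import *
C={}
for n in('scene','top'):
    F=[shot(n) for _ in range(6)]; c=F[0]; c['frame']=np.mean([f['frame'].astype(float) for f in F],0); C[n]=c
np.save('C.npy',C,allow_pickle=True)
s=C['scene']['frame'][100:190,280:390];t=C['top']['frame'][170:225,295:410]
r=lambda a:cv2.resize(a[:,:,::-1].clip(0,255).astype(np.uint8),None,fx=6,fy=6,interpolation=cv2.INTER_CUBIC)
cv2.imwrite('pics/sr.png',r(s));cv2.imwrite('pics/tr.png',r(t))
# bar
P={}
for n,(x0,y0,x1,y1) in {'scene':(190,178,232,206),'top':(204,194,240,214)}.items():
    f=C[n]['frame'][y0:y1,x0:x1]; V=f.max(2); th=cv2.threshold(V.astype(np.uint8),0,255,cv2.THRESH_OTSU)[0]
    print(n,th); print('\n'.join(' '.join('%3d'%v for v in row) for row in V[::1]))
E
```

```text
scene 101.0
130 123 119 124 126 128 130 131 133 132 132 133 137 138 139 139 143 142 143 145 143 140 138 136 137 138 136 136 135 135 135 134 134 133 130 129 130 133 135 134 136 128
131 132 127 127 125 126 125 129 131 132 137 137 137 138 139 141 142 144 141 140 138 134 135 135 135 134 135 133 134 132 133 128 110 119 123 123 126 130 134 135 138 131
134 133 127 125 124 124 126 130 134 134 135 137 139 139 142 142 140 139 139 136 136 132 134 134 133 132 132 133 133 128 108  90  82  87 107 124 128 133 136 139 142 132
129 127 128 127 126 128 132 133 136 137 137 140 142 141 138 136 135 136 133 133 132 132 132 133 133 134 134 129 108  90  80  74  72  74  84 111 134 136 140 142 140 124
130 131 131 132 133 135 136 139 138 140 141 141 140 137 135 133 134 132 132 131 132 131 132 134 135 130 107  90  80  74  73  71  73  74  76  90 119 142 143 137 133 127
133 135 135 137 138 139 142 142 141 140 140 140 136 135 135 136 135 134 134 133 132 132 134 133 121 105  82  75  75  72  71  73  72  75  77  80  99 139 133 132 136 138
137 137 139 140 143 147 147 143 139 141 138 135 133 132 133 137 138 137 135 132 
[... 5805 characters left out ...]
 176 172 159 163 182 181 181 181 185 185 162 183 190 177 177 170 129 147 187 186 180 181 176 176 171 171 167 166 168 169 169
173 173 160 157 152 155 154 146 149 188 184 180 182 181 181 183 183 187 161 163 136 160 182 178 174 171 171 166 167 169 170 168 170 172 175 178
151 147 143 142 144 148 146 141 138 182 183 182 183 182 181 181 181 177 177 174 174 169 170 168 171 171 172 173 172 176 178 178 182 188 191 191
141 142 142 144 148 146 145 142 146 174 181 181 174 174 173 168 167 167 170 171 172 173 172 177 175 180 181 184 184 190 191 192 191 193 169 170
144 147 149 151 158 162 158 154 157 171 169 169 167 171 173 175 175 176 177 178 180 181 184 187 188 191 193 192 182 169 170 160 158 168 112 140
```

View pics/sr.png

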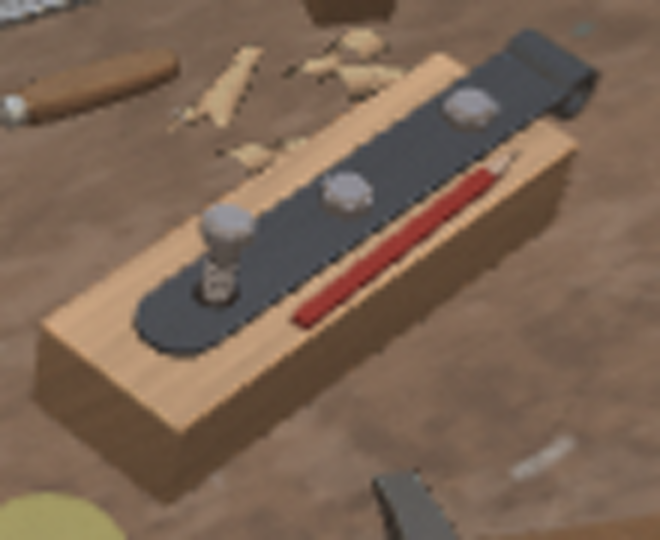

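View pics/tr.png

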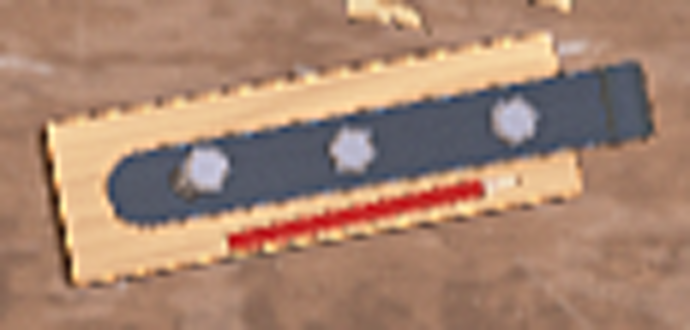

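```bash
cat > m.py <<'E'
from h import *
from scipy.optimize import least_squares as LS
C=np.load('C.npy',allow_pickle=True).item(); S,T=C['scene'],C['top']
cv=lambda L,o:(np.array(L,float)+.5)/6-.5+o
s=cv([[44,323],[181,431],[578,147],[445,53],[471,104],[347,188]],[280,100]); sl=cv([229,219],[280,100]); sh=cv([216,291],[280,100])
t=cv([[47,125],[73,284],[582,193],[549,33],[516,119],[352,150]],[295,170]); tl=cv([208,168],[295,170])
# rail frame points: +y end is left in both; corners order left-back, left-front, right-front, right-back
def model(p,sx):
    L=np.array([[sx*.0475,.15,.06],[-sx*.0475,.15,.06],[-sx*.0475,-.15,.06],[sx*.0475,-.15,.06],[0,-.115,.0765],[0,-.02,.0765]])
    c,q=np.cos(p[2]),np.sin(p[2]); return L@np.array([[c,q,0],[-q,c,0],[0,0,1]])+[p[0],p[1],0]
b=tri(S,sl,T,tl); print('loose head',b.round(4))
for i in range(6): print(i,tri(S,s[i],T,t[i]).round(4))
d=atz(T,t[0],.06)-atz(T,t[3],.06); yaw0=np.arctan2(-d[0],d[1])
m0=np.mean([atz(T,t[i],.06) for i in range(4)],0)
f=lambda p:np.r_[(proj(S,model(p,1))-s+p[3:5]).ravel(),(proj(T,model(p,1))-t+p[5:7]).ravel(),p[3:7]*.5]
r=LS(f,[m0[0],m0[1],yaw0,0,0,0,0],x_scale=[.01,.01,.1,1,1,1,1]); p=r.x;print('rail',p[:2].round(4),np.degrees(p[2]).round(2),p[3:].round(2),r.fun[:24].reshape(-1,2).round(1).tolist())
q=p[2]; hole=np.array([p[0]-np.sin(q)*.075,p[1]+np.cos(q)*.075,.065]); print('hole',hole.round(4),'proj resid',(proj(S,hole)[0]+p[3:5]-sh).round(2))
pv=hole-[0,0,.005]
hd=lambda a:pv+.0515*np.array([a[0],a[1],np.sqrt(1-a[0]**2-a[1]**2)])
g=lambda a:np.r_[(proj(S,hd(a))[0]+p[3:5]-sl),(proj(T,hd(a))[0]+p[5:7]-tl)]
r=LS(g,[0,0]);print('lean xy deg',np.degrees(r.x).round(2),'res',r.fun.round(2),'head',hd(r.x).round(4))
bc=tri(S,[210,191.6]-0*p[3:5],T,[221.5,203.3]); print('bar',bc.round(4), 'corr',tri(S,[210,191.6]-p[3:5],T,[221.5,203.3]-p[5:7]).round(4))
e=atz(T,[209.2,204.4],.119)-atz(T,[233,202],.119);print('bar yaw',np.degrees(np.arctan2(e[1],e[0])))
for n,u in(('oil',[269.4,157.1]),('tin',[280.6,225.4])):print(n,atz(T,u,.06).round(3))
print('small',atz(T,[254.3,196.7],.1).round(3))
E
python3 m.py
```

```text
loose head [ 0.5093 -0.0728  0.1085]
0 [0.5371 0.0119 0.0561]
1 [ 0.4444 -0.0028  0.0588]
2 [ 0.5    -0.2975  0.0554]
3 [ 0.5916 -0.2811  0.057 ]
4 [ 0.541  -0.2559  0.0722]
5 [ 0.5225 -0.1608  0.0747]
rail [ 0.5187 -0.1421] 10.62 [ 0.36  0.76 -0.46 -0.15] [[-0.9, -0.1], [-0.1, 0.3], [0.8, -0.4], [-0.7, -0.3], [0.4, -0.0], [0.5, 0.2], [-0.6, -0.1], [0.2, 0.2], [0.2, -0.1], [0.3, -0.2], [-0.2, 0.2], [0.1, -0.0]]
hole [ 0.5049 -0.0684  0.065 ] proj resid [0.1  0.75]
lean xy deg [ 5.14 -4.96] res [ 0.24  0.03 -0.22 -0.19] head [ 0.5095 -0.0729  0.1111]
bar [0.4882 0.2912 0.1061] corr [0.4883 0.2906 0.1086]
bar yaw 96.05790746182605
oil [0.655 0.129 0.06 ]
tin [0.416 0.09  0.06 ]
small [0.512 0.181 0.1  ]
```

Emit:
play_rows(
  steps=[
    [[0.042,-0.022,-0.008,0,0,0,0.087],[0.042,-0.022,-0.008,0,0,0,0.087],[0.042,-0.022,-0.008,0,0,0,0.087],[0.042,-0.022,-0.008,0,0,0,0.087],[0.042,-0.022,-0.008,0,0,0,0.087],[0.042,-0.022,-0.008,0,0,0,0.087],[0.042,-0.022,-0.008,0,0,0,0.087],[0.042,-0.022,-0.008,0,0,0,0.087],[0.042,-0.022,-0.008,0,0,0,0.087],[0.042,-0.022,-0.008,0,0,0,0.087],[0,0,0,0,0,-0.14,0.087],[0,0,0,0,0,-0.14,0.087]],
  ],
)

```text
time_s: 2.5
tool_pos: [0.5196, -0.3029, 0.3029]
tool_rot: [180.0, -0.0, 31.8]
force: [-0.0, -0.4, -0.1]
grip_width: 0.0871
grasp_force: 0.0
```

Emit:
play_rows(
  steps=[
    [[0,0,0,0,0,-0.14,0.087],[0,0,0,0,0,-0.14,0.087],[0,0,0,0,0,-0.14,0.087],[0,0,0,0,0,-0.14,0.087],[0,0,0,0,0,-0.14,0.087],[0,0,0,0,0,-0.14,0.087],[0,0,0,0,0,-0.14,0.087],[0,0,0,0,0,-0.14,0.087]],
  ],
)

```text
time_s: 3.3
tool_pos: [0.5178, -0.3051, 0.3026]
tool_rot: [180.0, 0.0, 95.7]
force: [-1.0, 0.2, -0.8]
grip_width: 0.087
grasp_force: 0.0
```

Emit:
play_rows(
  steps=[
    [[0.048,0.003,0.007,0,0,0,0.087],[0.048,0.003,0.007,0,0,0,0.087],[0.048,0.003,0.007,0,0,0,0.087],[0.048,0.003,0.007,0,0,0,0.087],[0.048,0.003,0.007,0,0,0,0.087],[0.048,0.003,0.007,0,0,0,0.087],[0.048,0.003,0.007,0,0,0,0.087],[0.048,0.003,0.007,0,0,0,0.087],[0.048,0.003,0.007,0,0,0,0.087],[0.048,0.003,0.007,0,0,0,0.087],[0.048,0.003,0.007,0,0,0,0.06],[0.048,0.003,0.007,0,0,0,0.06]],
  ],
)

```text
time_s: 4.5
tool_pos: [0.4997, 0.2732, 0.2186]
tool_rot: [179.9, 0.0, 95.3]
force: [0.5, -0.1, 0.2]
grip_width: 0.0777
grasp_force: 0.0
```

```bash
cat >> h.py <<'E'
from scipy.spatial.transform import Rotation as Ro
def to(p,rpy=None):
    o=get_obs();R=Ro.from_euler('xyz',o['tool_rot'],degrees=True);d=R.inv().apply(np.array(p)-o['tool_pos'])
    print('t',round(o['time_s'],2),'at',o['tool_pos'].round(4),o['tool_rot'].round(2),'q7',o['qpos'].round(0),'F',o['force'].round(1),'| tool shift',d.round(4),end=' ')
    if rpy is not None: print('turn',(R.inv()*Ro.from_euler('xyz',rpy,degrees=True)).as_rotvec().round(3))
    else: print()
E
python3 - <<'E'
from h import *
to([.4885,.2908,.0895],[180,0,96])
E
```

```text
t 4.5 at [0.4997 0.2732 0.2186] [1.7993e+02 3.0000e-02 9.5330e+01] q7 [ 15.  15. -54.  94.  13.  77. -36.] F [ 0.5 -0.1  0.2] | tool shift [ 0.0186 -0.0096  0.1291] turn [ 0.001  0.001 -0.012]
```

Emit:
play_rows(
  steps=[
    [[0.018,-0.01,0.03,0,0,-0.012,0.06],[0,0,0.03,0,0,0,0.06],[0,0,0,0,0,0,0.06]],
  ],
)

```text
time_s: 4.8
tool_pos: [0.4852, 0.2877, 0.1548]
tool_rot: [-179.6, 0.1, 96.2]
force: [0.4, -0.8, -0.6]
grip_width: 0.0615
grasp_force: 0.0
```

```bash
python3 - <<'E'
from h import *
c=shot('top'); to([.4885,.2908,.0895],[180,0,96])
o=get_obs(); print(proj(c,[[.4885,.2908,.119],o['tool_pos']]))
r=lambda a:cv2.resize(a[:,:,::-1],None,fx=6,fy=6,interpolation=3)
d=shot('scene')
cv2.imwrite('pics/g.png',np.hstack([r(c['frame'][170:240,190:255]),r(d['frame'][150:220,180:245])]))
E
```

```text
t 4.85 at [0.487  0.2878 0.1571] [-1.798e+02  9.000e-02  9.610e+01] q7 [ 12.  18. -54.  99.  15.  71. -39.] F [-0.8 -0.2  0.1] | tool shift [0.0029 0.002  0.0676] turn [-0.003  0.002  0.002]
[[221.48870372 203.07474401]
 [221.51413186 202.78278488]]
```

View pics/g.png

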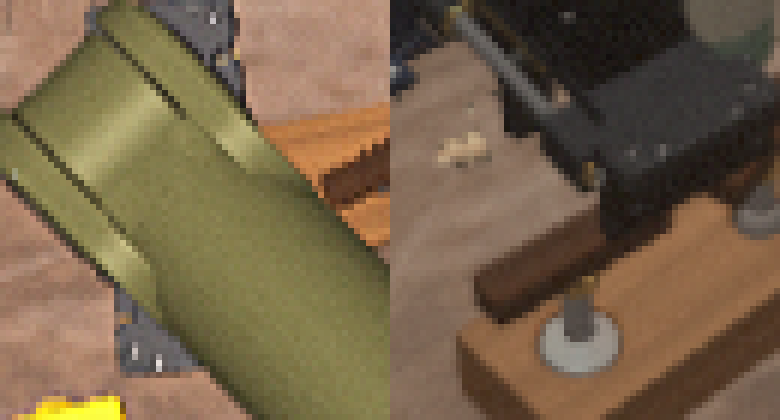

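Emit:
play_rows(
  steps=[
    [[0.003,0.002,0.034,0,0,0,0.05],[0,0,0.034,0,0,0,0.05],[0,0,0,0,0,0,0.05],[0,0,0,0,0,0,0.05]],
  ],
)

```text
time_s: 5.3
tool_pos: [0.4909, 0.2917, 0.0923]
tool_rot: [179.9, -0.0, 96.0]
force: [-0.2, 0.9, 0.6]
grip_width: 0.0501
grasp_force: 0.0
```

```bash
python3 - <<'E'
from h import *
to([.4885,.2908,.0895],[180,0,96])
E
```

```text
t 5.3 at [0.4909 0.2917 0.0923] [ 1.7992e+02 -3.0000e-02  9.5990e+01] q7 [ 10.  22. -52. 102.  19.  65. -42.] F [-0.2  0.9  0.6] | tool shift [-0.0007 -0.0025  0.0028] turn [ 0.001 -0.001 -0.   ]
```

Emit:
play_rows(
  steps=[
    [[-0.001,-0.002,0.003,0,0,0,0.03],[0,0,0,0,0,0,0.015],[0,0,0,0,0,0,0.01],[0,0,0,0,0,0,0.01],[0,0,0,0,0,0,0.01],[0,0,0,0,0,0,0.01]],
  ],
  force=12,
)

```text
time_s: 5.9
tool_pos: [0.488, 0.2909, 0.088]
tool_rot: [180.0, 0.0, 96.1]
force: [-0.4, -0.6, 4.0]
grip_width: 0.0215
grasp_force: 12.0
```

Emit:
play_rows(
  steps=[
    [[0,0,0,0,0,0,0.005],[0,0,0,0,0,0,0.005],[0,0,-0.01,0,0,0,0.005],[0,0,-0.02,0,0,0,0.005],[0,0,-0.03,0,0,0,0.005],[0,0,-0.04,0,0,0,0.005],[0,0,-0.04,0,0,0,0.005],[0,0,-0.03,0,0,0,0.005],[0,0,0,0,0,0,0.005],[0,0,0,0,0,0,0.005]],
  ],
  force=55,
)

```text
time_s: 6.9
tool_pos: [0.4875, 0.2904, 0.2569]
tool_rot: [-180.0, 0.0, 96.1]
force: [-0.7, -0.2, -4.2]
grip_width: 0.0212
grasp_force: 55.0
```

```bash
python3 - <<'E'
from h import *
o=get_obs();R=Ro.from_euler('xyz',o['tool_rot'],degrees=True)
to([.4885,.2908,.25],[180,0,96]);print(o['wrist_torque'].round(3),o['grip_width'])
c=shot('scene');u=proj(c,[o['tool_pos']+R.apply([0,0,-.019]),o['tool_pos']+R.apply([0,0,.072])]);print(u.round(1))
x,y=np.round(u.mean(0)).astype(int)
cv2.imwrite('pics/l.png',cv2.resize(c['frame'][y-40:y+45,x-45:x+45,::-1],None,fx=6,fy=6,interpolation=3));print(x-45,y-40)
E
```

```text
t 6.9 at [0.4875 0.2904 0.2569] [-1.7997e+02  4.0000e-02  9.6070e+01] q7 [ 14.  14. -55.  91.  11.  82. -36.] F [-0.7 -0.2 -4.2] | tool shift [0.0003 0.0011 0.0069] turn [-0.001  0.001  0.001]
[-0.028 -0.079  0.008] 0.021220488074587603
[[207.2 146.3]
 [208.9 171.8]]
163 119
```

View pics/l.png

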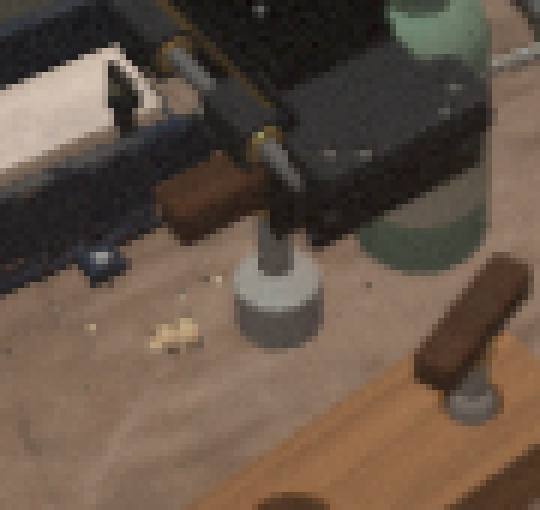

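Emit:
play_rows(
  steps=[
    [[-0.041,-0.001,0,0,0,0,0.005],[-0.041,-0.001,0,0,0,0,0.005],[-0.041,-0.001,0,0,0,0,0.005],[-0.041,-0.001,0,0,0,0,0.005],[-0.041,-0.001,0,0,0,0,0.005],[-0.041,-0.001,0,0,0,0,0.005],[-0.041,-0.001,0,0,0,0,0.005],[-0.041,-0.001,0,0,0,0,0.005],[-0.041,-0.001,0,0,0,0,0.005],[0,0,0,0,0,0,0.005],[0,0,0,0,0,0,0.005]],
  ],
)

```text
time_s: 8.05
tool_pos: [0.5165, -0.0783, 0.255]
tool_rot: [-179.8, -0.1, 95.9]
force: [0.2, 1.4, -3.8]
grip_width: 0.0217
grasp_force: 55.0
```

```bash
cat >> h.py <<'E'
a=np.array([.0896,-.0865,.9922]); head=np.array([.5095,-.0729,.1111]); hole=np.array([.5049,-.0684,.065]); up=np.array([0,0,1.])
def aim(h,ax=a,yaw=None,hd=head,L=.072):
    """target: driver axis along ax, mouth h above head top"""
    o=get_obs();y=o['tool_rot'][2] if yaw is None else yaw
    Q=Ro.align_vectors([ax],[up])[0]*Ro.from_euler('xyz',[180,0,y],degrees=True)
    to(hd+ax*(h+L),Q.as_euler('xyz',degrees=True))
    R=Ro.from_euler('xyz',o['tool_rot'],degrees=True);m=o['tool_pos']+R.apply([0,0,L]);print('axis',(-R.apply(up)).round(3),'mouth',m.round(4),'h',((m-hd)@ax).round(4),'T',o['wrist_torque'].round(2),'gw',round(o['grip_width'],4))
E
python3 - <<'E'
from h import *
aim(.02)
E
```

```text
t 8.05 at [ 0.5165 -0.0783  0.255 ] [-1.7977e+02 -1.4000e-01  9.5900e+01] q7 [ 44.   4. -40.  97.   3.  80.  10.] F [ 0.2  1.4 -3.8] | tool shift [-0.0028  0.0012  0.0526] turn [ 0.076  0.093 -0.   ]
axis [ 0.004 -0.002  1.   ] mouth [ 0.5162 -0.0781  0.183 ] h 0.0724 T [ 0.09 -0.09  0.02] gw 0.0217
```

Emit:
play_rows(
  steps=[
    [[0,0,0.01,0.038,0.046,0,0.005],[0,0,0.01,0.038,0.046,0,0.005],[0,0,0,0,0,0,0.005],[0,0,0,0,0,0,0.005]],
  ],
)

```text
time_s: 8.45
tool_pos: [0.5171, -0.0754, 0.2366]
tool_rot: [-175.6, -5.3, 96.0]
force: [0.9, 0.2, -3.7]
grip_width: 0.0214
grasp_force: 55.0
```

```bash
python3 - <<'E'
from h import *
aim(.01)
E
```

```text
t 8.45 at [ 0.5171 -0.0754  0.2366] [-175.57   -5.32   95.97] q7 [ 44.  10. -40.  94.   2.  83.  10.] F [ 0.9  0.2 -3.7] | tool shift [-0.0086  0.0026  0.0435] turn [0.003 0.003 0.004]
axis [ 0.086 -0.084  0.993] mouth [ 0.5109 -0.0694  0.1652] h 0.0535 T [-0.13 -0.32 -0.04] gw 0.0214
```

Emit:
play_rows(
  steps=[
    [[-0.0086,0.0026,0.019,0,0,0,0.005],[0,0,0.02,0.003,0.003,0,0.005],[0,0,0,0,0,0,0.005],[0,0,0,0,0,0,0.005]],
  ],
)

```text
time_s: 8.85
tool_pos: [0.5176, -0.0807, 0.1986]
tool_rot: [-175.5, -5.4, 96.0]
force: [0.1, 0.2, -2.9]
grip_width: 0.0217
grasp_force: 55.0
```

```bash
python3 - <<'E'
from h import *
aim(.0)
c=shot('scene');cv2.imwrite('pics/a.png',cv2.resize(c['frame'][80:170,280:370,::-1],None,fx=6.5,fy=6.5,interpolation=3))
o=get_obs();R=Ro.from_euler('xyz',o['tool_rot'],degrees=True);m=o['tool_pos']+R.apply([0,0,.072])
print((proj(c,[m,head])-[280,80]+.5)*6.5)
E
```

```text
t 8.85 at [ 0.5176 -0.0807  0.1986] [-175.5    -5.4    95.96] q7 [ 44.  12. -39.  97.   3.  79.  10.] F [ 0.1  0.2 -2.9] | tool shift [ 0.0002 -0.0002  0.0162] turn [0.002 0.002 0.004]
axis [ 0.088 -0.085  0.993] mouth [ 0.5113 -0.0746  0.1272] h 0.0162 T [-0.17 -0.32 -0.04] gw 0.0217
[[253.15550585 331.01876702]
 [248.01453019 363.08340277]]
```

View pics/a.png

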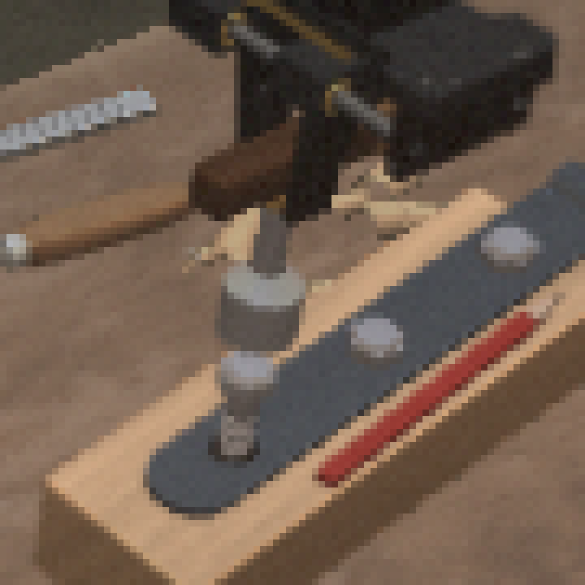

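```bash
python3 - <<'E'
from h import *
F=np.mean([shot('scene')['frame'].astype(float) for _ in range(5)],0)
T=np.mean([shot('top')['frame'].astype(float) for _ in range(3)],0)
np.save('F.npy',F)
sat=F.max(2)-F.min(2)
print('    '+' '.join('%3d'%i for i in range(309,332)))
for r in range(118,152): print(r,' '.join('%3d'%v for v in sat[r,309:332]),' | ',' '.join('%3d'%v for v in F[r,309:332].mean(1)))
E
```

```text
309 310 311 312 313 314 315 316 317 318 319 320 321 322 323 324 325 326 327 328 329 330 331
118  28  40  51  55  64  60  67  60  67  57  14  13  13  12  12  37  41  39  40  38  40  40  40  |  125 112 155 131 143 136 155 156 155 129  83  81  82  80  76  99 105 103  99 101 107 111 109
119  34  32  63  56  45  36  56  61  61  39  13  13  12  13  13  42  41  40  40  41  41  41  43  |  103 134 146 127 100  83 136 159 156 123  80  82  81  79  75 106 104 104 109 116 117 115 116
120  50  40  33  34  41  40  34  25  22  16  13  12  13  12  12  33  41  42  42  41  42  41  41  |  118 110  88  80 107 106 124 139 141 114  80  82  81  77  63 118 109 114 116 117 118 114 110
121  42  41  40  40  42  35  17  15  14  11  12  14  13  13  12  21  28  42  41  42  41  41  40  |  106 104 106 106 108 119 141 143 145 143  99  81  75  72  87 141 125 115 116 114 109 104 104
122  39  40  41  43  41  26  12  11  10   7   5   1   5   7  11  15  18  32  42  40  41  40  41  |   99 101 106 110 109 129 146 147 147 145 147 142 136 139 144 143 139 122 108 108 107 106 107
123  39  39  40  42  39  19  10   8   7   6   2 
[... 4819 characters left out ...]
   6   6   1   6  36  67  71  |   82  81  81  55  57 106 110 121 115  88  59  82  81  82  81  81  81  83  90  53  92 156 162
149   6   7   5   5  12  15  18  18  16  12   5   6   6   6   6   7   8   5  33  65  69  70  75  |   81  82  79  50  49 100 116 111 108  56  49  82  82  80  80  81  81  68 102 148 156 160 143
150   6   6   6   4   7  13  12  13  13  10   4   7   6   7   7   5   9  35  67  71  70  81  93  |   81  82  82  72  53  54  69  63  54  42  78  82  81  81  84  89  62  99 154 163 159 128  99
151   6   7   6   5   4   3   1   2   2   5   7   6   7   6   2  31  64  66  72  71  80  97 100  |   81  81  82  80  77  73  73  64  65  75  81  81  80  80  77  95 146 154 163 158 127  94  87
```

Emit:
play_rows(
  steps=[
    [[0,0,0.007,0,0,0,0.005],[0,0,0.007,0,0,0,0.005],[0,0,0.002,0,0,0,0.005],[0,0,0,0,0,0,0.005]],
  ],
)

```text
time_s: 9.7
tool_pos: [0.5156, -0.0803, 0.1812]
tool_rot: [-175.4, -5.5, 95.9]
force: [-0.5, -0.1, -3.2]
grip_width: 0.0213
grasp_force: 55.0
```

```bash
python3 - <<'E'
from h import *
aim(-.0035)
E
```

```text
t 9.7 at [ 0.5156 -0.0803  0.1812] [-175.38   -5.47   95.86] q7 [ 44.  12. -39.  98.   3.  77.  10.] F [-0.5 -0.1 -3.2] | tool shift [0.0012 0.0004 0.0022] turn [-0.     0.     0.004]
axis [ 0.09  -0.086  0.992] mouth [ 0.5091 -0.074   0.1097] h -0.0013 T [-0.21 -0.28  0.03] gw 0.0213
```

Emit:
play_rows(
  steps=[
    [[0.001,0,0.001,0,0,0,0.005],[0,0,0.001,0,0,0,0.005],[0,0,0,0,0,0,0.005]],
  ],
)

```text
time_s: 10.0
tool_pos: [0.5159, -0.0792, 0.1801]
tool_rot: [-175.5, -5.4, 95.9]
force: [-0.4, -0.3, -3.7]
grip_width: 0.0212
grasp_force: 55.0
```

Emit:
play_rows(
  steps=[
    [[0,0,0.001,0,0,0,0.005],[0,0,0,0,0,0,0.005]],
  ],
)

```text
time_s: 10.2
tool_pos: [0.5158, -0.0792, 0.179]
tool_rot: [-175.5, -5.4, 95.9]
force: [0.1, 0.2, -4.2]
grip_width: 0.0215
grasp_force: 55.0
```

Emit:
play_rows(
  steps=[
    [[0,0,0.001,0,0,0,0.005],[0,0,0,0,0,0,0.005]],
  ],
)

```text
time_s: 10.4
tool_pos: [0.5156, -0.079, 0.178]
tool_rot: [-175.4, -5.4, 95.9]
force: [0.2, -0.2, -3.1]
grip_width: 0.0215
grasp_force: 55.0
```

```bash
python3 - <<'E'
from h import *
aim(-.0035)
E
```

```text
t 10.4 at [ 0.5156 -0.079   0.178 ] [-175.45   -5.44   95.86] q7 [ 44.  12. -39.  99.   3.  77.  10.] F [ 0.2 -0.2 -3.1] | tool shift [ 0.0003 -0.0001 -0.0011] turn [0.001 0.001 0.004]
axis [ 0.089 -0.086  0.992] mouth [ 0.5093 -0.0729  0.1065] h -0.0046 T [-0.17 -0.31 -0.06] gw 0.0215
```

Emit:
play_rows(
  steps=[
    [[0,0,0.001,0,0,0,0.005],[0,0,0,0,0,0,0.005]],
  ],
)

```text
time_s: 10.6
tool_pos: [0.5159, -0.079, 0.1776]
tool_rot: [-175.5, -5.4, 95.9]
force: [0.1, -0.1, -0.4]
grip_width: 0.0213
grasp_force: 55.0
```

Emit:
play_rows(
  steps=[
    [[0,0,0.001,0,0,0,0.005],[0,0,0,0,0,0,0.005]],
  ],
)

```text
time_s: 10.8
tool_pos: [0.5161, -0.0791, 0.1772]
tool_rot: [-175.5, -5.4, 95.9]
force: [-0.9, 0.0, 4.3]
grip_width: 0.0213
grasp_force: 55.0
```

Emit:
play_rows(
  steps=[
    [[0,0,0.001,0,0,0,0.005],[0,0,0,0,0,0,0.005]],
  ],
)

```text
time_s: 11.0
tool_pos: [0.5163, -0.0791, 0.1768]
tool_rot: [-175.6, -5.4, 95.9]
force: [-1.8, -0.8, 8.4]
grip_width: 0.0213
grasp_force: 55.0
```

Emit:
play_rows(
  steps=[
    [[0,0,-0.0005,0,0,-0.085,0.005],[0,0,0,0,0,-0.085,0.005],[0,0,0,0,0,0,0.005]],
  ],
)

```text
time_s: 11.3
tool_pos: [0.5165, -0.0786, 0.1769]
tool_rot: [-176.6, -6.1, 105.8]
force: [0.0, -0.3, 5.9]
grip_width: 0.0215
grasp_force: 55.0
```

Emit:
play_rows(
  steps=[
    [[0,0,0,0,0,-0.085,0.005],[0,0,0,0,0,0,0.005]],
  ],
)

```text
time_s: 11.5
tool_pos: [0.5164, -0.0784, 0.1768]
tool_rot: [-177.1, -6.4, 110.6]
force: [-0.3, 0.4, 4.4]
grip_width: 0.0215
grasp_force: 55.0
```

Emit:
play_rows(
  steps=[
    [[0,0,0,0,0,-0.085,0.005],[0,0,0,0,0,0,0.005]],
  ],
)

```text
time_s: 11.7
tool_pos: [0.5156, -0.0784, 0.1757]
tool_rot: [-177.6, -6.6, 115.5]
force: [0.6, 0.4, -3.5]
grip_width: 0.0215
grasp_force: 55.0
```

Emit:
play_rows(
  steps=[
    [[0,0,0,0,0,-0.085,0.005],[0,0,0,0,0,0,0.005]],
  ],
)

```text
time_s: 11.9
tool_pos: [0.5151, -0.0785, 0.1747]
tool_rot: [-178.1, -6.9, 120.2]
force: [-0.5, 1.2, -3.2]
grip_width: 0.0215
grasp_force: 55.0
```

Emit:
play_rows(
  steps=[
    [[0,0,0.0015,0,0,0,0.005],[0,0,0.0015,0,0,0,0.005],[0,0,0,0,0,0,0.005]],
  ],
)

```text
time_s: 12.2
tool_pos: [0.5149, -0.0783, 0.1721]
tool_rot: [-178.1, -6.9, 120.3]
force: [1.1, 1.0, -3.8]
grip_width: 0.0213
grasp_force: 55.0
```

Emit:
play_rows(
  steps=[
    [[0,0,0.0015,0,0,0,0.005],[0,0,0.001,0,0,0,0.005],[0,0,0,0,0,0,0.005]],
  ],
)

```text
time_s: 12.5
tool_pos: [0.5149, -0.0782, 0.17]
tool_rot: [-178.1, -6.8, 120.3]
force: [-0.3, 1.6, -3.9]
grip_width: 0.0213
grasp_force: 55.0
```

```bash
python3 - <<'E'
from h import *
aim(-.0140,yaw=120,L=.071)
E
```

```text
t 12.5 at [ 0.5149 -0.0782  0.17  ] [-178.1    -6.84  120.3 ] q7 [ 46.  13. -42.  99.   4.  76.  33.] F [-0.3  1.6 -3.9] | tool shift [0.0002 0.0001 0.0023] turn [0.    0.001 0.007]
axis [ 0.089 -0.086  0.992] mouth [ 0.5086 -0.0721  0.0995] h -0.0117 T [ 0.18 -0.3  -0.02] gw 0.0213
```

Emit:
play_rows(
  steps=[
    [[0,0,0.0015,0,0,0,0.005],[0,0,0.001,0,0,0,0.005],[0,0,0,0,0,0,0.005]],
  ],
)

```text
time_s: 12.8
tool_pos: [0.5147, -0.0781, 0.1676]
tool_rot: [-178.1, -6.8, 120.3]
force: [0.6, 1.4, -4.0]
grip_width: 0.0215
grasp_force: 55.0
```

Emit:
play_rows(
  steps=[
    [[0,0,0.001,0,0,0,0.005],[0,0,0,0,0,0,0.005]],
  ],
)

```text
time_s: 13.0
tool_pos: [0.515, -0.0781, 0.1673]
tool_rot: [-178.1, -6.8, 120.3]
force: [-1.4, 0.6, 0.8]
grip_width: 0.0214
grasp_force: 55.0
```

```bash
python3 - <<'E'
from h import *
to([.5049,-.0684,.1685],[180,0,120.6])
E
```

```text
t 13.0 at [ 0.515  -0.0781  0.1673] [-178.13   -6.79  120.31] q7 [ 46.  13. -42. 100.   5.  76.  33.] F [-1.4  0.6  0.8] | tool shift [ 0.0135 -0.0038  0.0005] turn [-0.032 -0.119 -0.003]
```

Emit:
play_rows(
  steps=[
    [[0.0027,-0.0008,0,-0.0064,-0.0238,0,0.005],[0.0027,-0.0008,0,-0.0064,-0.0238,0,0.005],[0.0027,-0.0008,0,-0.0064,-0.0238,0,0.005],[0,0,0,0,0,0,0.005]],
  ],
)

```text
time_s: 13.4
tool_pos: [0.5092, -0.0722, 0.1685]
tool_rot: [-179.3, -2.4, 120.5]
force: [3.6, -1.7, 2.0]
grip_width: 0.0212
grasp_force: 55.0
```

Emit:
play_rows(
  steps=[
    [[0.0027,-0.0008,0,-0.0064,-0.0238,0,0.005],[0.0027,-0.0008,0,-0.0064,-0.0238,0,0.005],[0,0,0,0,0,0,0.005],[0,0,0,0,0,0,0.005]],
  ],
)

```text
time_s: 13.8
tool_pos: [0.5049, -0.0684, 0.1684]
tool_rot: [180.0, 0.1, 120.4]
force: [2.4, -0.8, 6.3]
grip_width: 0.0211
grasp_force: 55.0
```

```bash
python3 - <<'E'
from h import *
to([.5049,-.0684,.1685],[180,0,120.6]); print(get_obs()['wrist_torque'].round(2))
F=np.mean([shot('scene')['frame'].astype(float) for _ in range(4)],0)
cv2.imwrite('pics/u.png',cv2.resize(F[80:170,280:370,::-1].clip(0,255).astype(np.uint8),None,fx=6.5,fy=6.5,interpolation=3))
E
```

```text
t 13.8 at [ 0.5049 -0.0684  0.1684] [1.7999e+02 8.0000e-02 1.2044e+02] q7 [ 46.   6. -43. 106.   5.  70.  32.] F [ 2.4 -0.8  6.3] | tool shift [-0.     -0.     -0.0001] turn [ 0.     0.001 -0.003]
[-0.22 -0.97 -0.1 ]
```

View pics/u.png

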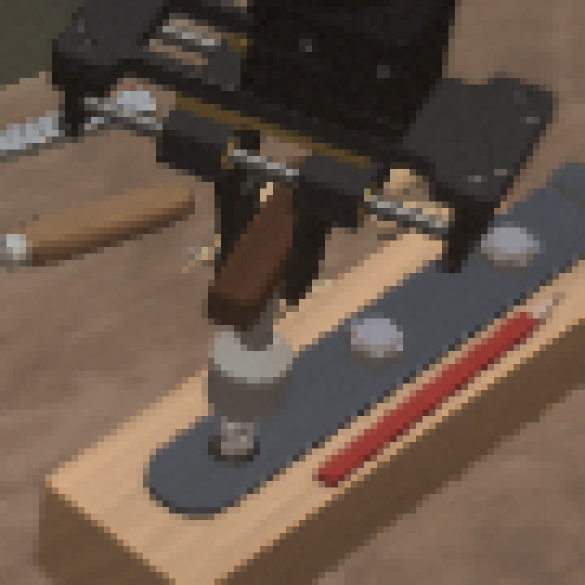

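Emit:
play_rows(
  steps=[
    [[0,0,-0.0005,0,0,0.07,0.005],[0,0,0,0,0,0.1,0.005],[0,0,0.0001,0,0,0.1,0.005],[0,0,0.0001,0,0,0.1,0.005],[0,0,0.0001,0,0,0.1,0.005],[0,0,0.0001,0,0,0.1,0.005],[0,0,0,0,0,0,0.005]],
  ],
)

```text
time_s: 14.7
tool_pos: [0.5047, -0.0689, 0.1679]
tool_rot: [-180.0, 0.0, 87.6]
force: [2.5, -1.3, 5.1]
grip_width: 0.0218
grasp_force: 55.0
```

```bash
python3 - <<'E'
from h import *
to([.5049,-.0684,.168],[180,0,23]); print(get_obs()['wrist_torque'].round(2))
E
```

```text
t 14.7 at [ 0.5047 -0.0689  0.1679] [-1.7996e+02  3.0000e-02  8.7630e+01] q7 [ 44.   6. -41. 106.   4.  70.  -1.] F [ 2.5 -1.3  5.1] | tool shift [ 0.0005  0.0002 -0.0001] turn [-0.000e+00  1.000e-03  1.128e+00]
[-0.43 -0.87  0.02]
```

Emit:
play_rows(
  steps=[
    [[0,0,0.0001,0,0,0.1,0.005],[0,0,0.0001,0,0,0.1,0.005],[0,0,0.0001,0,0,0.1,0.005],[0,0,0.0001,0,0,0.1,0.005],[0,0,0.0001,0,0,0.1,0.005],[0,0,0.0001,0,0,0.1,0.005],[0,0,0.0001,0,0,0.1,0.005],[0,0,0.0001,0,0,0.1,0.005],[0,0,0.0001,0,0,0.1,0.005],[0,0,0.0001,0,0,0.1,0.005],[0,0,0.0001,0,0,0.1,0.005]],
  ],
)

```text
time_s: 15.8
tool_pos: [0.5041, -0.0688, 0.1668]
tool_rot: [-180.0, 0.1, 24.5]
force: [1.1, -0.9, 6.2]
grip_width: 0.0211
grasp_force: 55.0
```

Emit:
play_rows(
  steps=[
    [[0,0,0,0,0,0.03,0.005],[0,0,0,0,0,0,0.005],[0,0,0,0,0,0,0.005]],
  ],
)

```text
time_s: 16.1
tool_pos: [0.504, -0.0688, 0.1668]
tool_rot: [-180.0, 0.1, 23.0]
force: [1.4, -1.3, 6.0]
grip_width: 0.0213
grasp_force: 55.0
```

```bash
python3 - <<'E'
from h import *
to([.5049,-.0684,.167],[180,0,23]); print(get_obs()['wrist_torque'].round(2))
F=np.mean([shot('scene')['frame'].astype(float) for _ in range(4)],0)
sat=F.max(2)-F.min(2)
for r in range(130,154): print(r,' '.join('%3d'%v for v in sat[r,308:330]),' | ',' '.join('%3d'%v for v in F[r,308:330].mean(1)))
c=shot('scene'); print(proj(c,[[.5049,-.0684,.0965],[.5049,-.0684,.065],[.5049,-.0684,.1365]])+[.36,.76])
E
```

```text
t 16.1 at [ 0.504  -0.0688  0.1668] [-1.7996e+02  1.3000e-01  2.3010e+01] q7 [ 40.   6. -37. 106.   4.  70. -65.] F [ 1.4 -1.3  6. ] | tool shift [ 0.001   0.     -0.0002] turn [-0.001  0.002  0.   ]
[-0.28 -0.27  0.04]
130  40  38  39  39  39  40  40  30  30  13  12  13  12  19  67  64  64  68  69  70  71  72  |  103 100 101 102 101 105 113 126 123  72  75  76  75  80 153 151 152 156 156 158 162 166
131  41  40  41  41  41  34  18  18  17  12  12  12  13  17  47  66  67  68  69  72  71  42  |  101 101 102 101 104 118 139 139 115  73  77  76  75  91 147 152 155 157 159 164 165 124
132  41  40  41  41  39  23  16  16  13  13  13  12  12  11  23  37  68  70  71  72  37   2  |  106 105 106 107 109 132 141 140 112  73  74  76  73  72 142 147 157 161 165 164 126  84
133  40  41  41  40  31  15  14  14  13  12  13  12  14  14  18  21  48  70  42   6   1   7  |  105 106 109 109 120 141 141 143 139  87  76  71  70 110 142 142 153 162 123  98  84  78
134  40  41  41  39  27  14  12  12  13  11   9   9  11  15  17  17  21  37   1   8   7   7  |  108 111 114 115 130 145 143 141 144 142 136 132 
[... 2923 characters left out ...]
  54  62  50  41  78  82  81  81  84  88  60  99 155 163 159
151   7   6   6   6   6   6   4   0   0   2   6   7   6   7   6   1  32  64  67  71  71  80  |   82  80  81  80  80  75  75  71  64  67  76  80  81  81  82  78  96 146 154 163 158 126
152   7   6   6   5   7   6   7   5   5   7   8   6   8   9  10  34  66  72  71  70  67  87  |   82  81  81  81  79  81  80  79  78  80  81  80  82  80  67 101 151 162 162 160 135  87
153   6   7   6   5   6   6   8   7   6   5   6   7   2  12  50  66  72  70  71  68  56  62  |   81  80  79  79  79  80  80  82  82  79  83  82  88  63 121 153 162 161 160 156 103  59
[[317.05829364 141.26107368]
 [315.692581   148.83604678]
 [318.8648169  131.25558489]]
```

Emit:
play_rows(
  steps=[
    [[0.0005,0,-0.001,0,0,0,0.005],[0,0,-0.0005,0,0,0,0.005],[0,0,0,0,0,0,0.005]],
  ],
  force=20,
)

```text
time_s: 16.65
tool_pos: [0.5039, -0.0685, 0.1671]
tool_rot: [-179.9, 0.2, 23.0]
force: [1.4, -1.6, -1.1]
grip_width: 0.0218
grasp_force: 20.0
```

Emit:
play_rows(
  steps=[
    [[0,0,0,0,0,0,0.023],[0,0,0,0,0,0,0.026],[0,0,0,0,0,0,0.035],[0,0,0,0,0,0,0.05],[0,0,0,0,0,0,0.05],[0,0,0,0,0,0,0.05]],
  ],
  force=5,
)

```text
time_s: 17.25
tool_pos: [0.5048, -0.0682, 0.1682]
tool_rot: [-180.0, 0.1, 23.0]
force: [-0.6, 0.2, -0.7]
grip_width: 0.0473
grasp_force: 0.0
```

Emit:
play_rows(
  steps=[
    [[0,0,-0.01,0,0,0,0.05],[0,0,-0.02,0,0,0,0.05],[0,0,-0.03,0,0,0,0.05],[0,0,-0.03,0,0,0,0.05],[0,0,-0.03,0,0,0,0.05],[0,0,-0.02,0,0,0,0.05],[0,0,0,0,0,0,0.05]],
  ],
)

```text
time_s: 17.95
tool_pos: [0.5067, -0.0681, 0.3121]
tool_rot: [179.8, -0.2, 23.0]
force: [0.3, 0.4, 0.2]
grip_width: 0.0501
grasp_force: 0.0
```

Emit:
play_rows(
  steps=[
    [[-0.018,0.044,0,0,0,0,0.05],[-0.018,0.044,0,0,0,0,0.05],[-0.018,0.044,0,0,0,0,0.05],[-0.018,0.044,0,0,0,0,0.05],[-0.018,0.044,0,0,0,0,0.05],[-0.018,0.044,0,0,0,0,0.05],[0,0,0,0,0,0,0.05]],
  ],
)

```text
time_s: 18.65
tool_pos: [0.5052, -0.3621, 0.3054]
tool_rot: [-180.0, 0.3, 22.4]
force: [-0.0, -0.3, -0.2]
grip_width: 0.0501
grasp_force: 0.0
```

```bash
python3 - <<'E'
from h import *
D={}
for n in('scene','top'):
    F=[shot(n) for _ in range(4)];c=F[0];c['frame']=np.mean([f['frame'].astype(float) for f in F],0);D[n]=c
np.save('D.npy',D,allow_pickle=True)
r=lambda a:cv2.resize(a[:,:,::-1].clip(0,255).astype(np.uint8),None,fx=6,fy=6,interpolation=3)
cv2.imwrite('pics/f.png',np.hstack([r(D['scene']['frame'][90:170,280:345]),r(D['top']['frame'][160:240,295:360])]))
for n,b in(('scene',[.36,.76]),('top',[-.46,-.15])): print(n,(proj(D[n],[[.5049,-.0684,z] for z in(.065,.0965,.186,.197)])+b).round(1).tolist())
E
```

```text
scene [[315.7, 148.8], [317.1, 141.3], [321.2, 118.2], [321.8, 115.2]]
top [[325.8, 199.7], [327.1, 199.1], [331.1, 197.0], [331.6, 196.8]]
```

View pics/f.png

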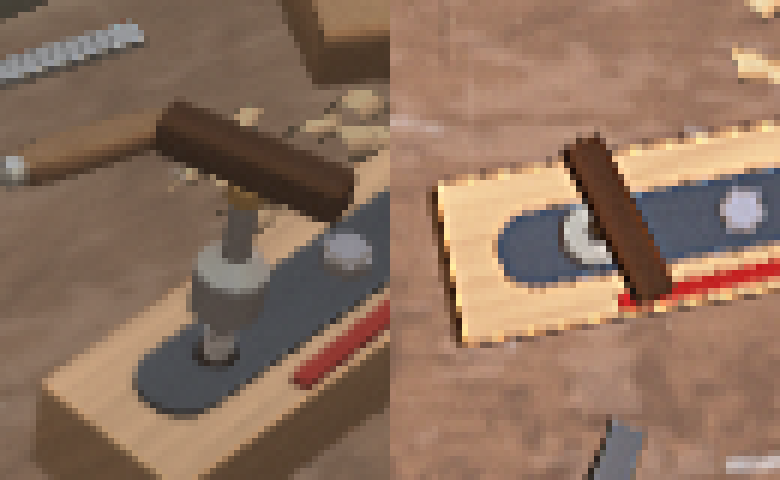

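```bash
cat > t.py <<'E'
from h import *
import sys
from scipy.optimize import least_squares as LS
def tilt(su,tu,C,dist=.127):
    pv=hole-[0,0,.005]; S,T=C['scene'],C['top']
    hd=lambda a:pv+dist*np.array([a[0],a[1],np.sqrt(1-a[0]**2-a[1]**2)])
    g=lambda a:np.r_[proj(S,hd(a))[0]+[.36,.76]-su,proj(T,hd(a))[0]+[-.46,-.15]-tu]
    r=LS(g,[0,0]);print('lean deg',np.degrees(r.x).round(2),'res',r.fun.round(2),'bar',hd(r.x).round(4))
def bar(C):
    out=[]
    for n,(x0,y0,x1,y1) in {'scene':(300,103,345,130),'top':(315,178,345,215)}.items():
        f=C[n]['frame'][y0:y1,x0:x1]; f=f.astype(np.float32); big=cv2.resize(f,None,fx=8,fy=8,interpolation=cv2.INTER_LINEAR)
        m=((big.max(2)<103 if n=='scene' else big.max(2)<125)&(big[:,:,0]-big[:,:,2]>12)).astype(np.uint8)
        m=cv2.morphologyEx(m,cv2.MORPH_OPEN,np.ones((25,25)))
        k,l,s,_=cv2.connectedComponentsWithStats(m); i=1+s[1:,4].argmax(); x,y,w,h,a=s[i]
        out.append(np.array([(x+w/2)/8-.5+x0,(y+h/2)/8-.5+y0])); print(n,out[-1].round(2),w/8,h/8,a/64)
    return out
if __name__=='__main__':
    C=np.load('D.npy',allow_pickle=True).item()
    tilt([322.1,116.4],[332.7,195.7],C); b=bar(C); tilt(*b,C); print(tri(C['scene'],b[0],C['top'],b[1]))
E
python3 t.py
```

```text
lean deg [ 1.86 -2.5 ] res [-0.12  0.03  0.12  0.06] bar [ 0.509  -0.0739  0.1868]
scene [321.69 116.5 ] 33.125 19.75 342.375
top [332.31 196.19] 17.125 26.875 214.0
lean deg [ 1.52 -1.84] res [ 0.04  0.25  0.06 -0.2 ] bar [ 0.5083 -0.0725  0.1869]
[ 0.50746886 -0.07175928  0.18609109]
```

```bash
python3 - <<'E'
import numpy as np
C=np.load('D.npy',allow_pickle=True).item();F=C['scene']['frame'];sat=F.max(2)-F.min(2)
for r in range(130,152): print(r,' '.join('%3d'%v for v in sat[r,308:330]),' | ',' '.join('%3d'%v for v in F[r,308:330].mean(1)))
E
```

```text
130  40  39  39  39  40  40  38  29  24  13  13  12  14  17  53  63  63  66  67  68  69  71  |   98  98  97 100  99 103 110 123 125  86  76  74  73  75 129 146 146 153 153 156 159 161
131  39  40  39  40  40  35  19  18  16  12  13  12  12  14  35  55  66  66  68  71  69  40  |   98  99 101 100 103 113 135 136 129  74  75  75  74  77 137 145 151 153 156 159 160 121
132  39  41  40  41  37  16  14  13  13  12  13  13  14  12  22  36  67  68  69  69  36   2  |  103 101 101 101 107 135 139 138 131  70  76  76  73  74 150 141 152 156 160 161 123  81
133  40  40  40  40  31  13  12  11  10  10  12  12  12  14  18  21  48  68  41   6   2   6  |  102 103 105 107 117 139 139 139 138 120  88  78  82 118 140 138 149 157 120  95  82  77
134  40  40  41  38  25  12  11   9   9  10   6   7  12  13  15  18  22  35   2   7   5   5  |  107 107 109 109 113 144 141 140 141 141 141 143 143 139 138 138 138 123  85  78  76  76
135  41  41  40  39  17  11  10   9  10   6   6   8  12  14  14  16  16   4   6   6   5   6  |  107 103 106 106  90 131 145 143 142 143 144 147 143 140 139 139 138  79  77  77  76 
[... 2247 characters left out ...]
  16  16  13   2   5   6   6   6   6   7   6   1   7  35  |   79  80  79  77  53  50 113 103 101 101  87  55  80  79  79  77  76  78  81  88  51  90
149   5   6   6   6   5  13  14  16  17  15  13   6   6   7   6   6   6   8   3  33  63  67  |   78  81  79  76  47  39  78 106 100  89  46  45  79  78  78  79  79  81  68  99 146 150
150   6   6   6   6   3   6  13  13  11  12   8   4   6   7   7   6   5   8  35  66  70  68  |   79  78  79  79  72  48  41  56  58  47  40  76  80  77  79  80  87  58  97 149 160 154
151   7   6   6   5   7   6   3   1   1   1   5   6   5   6   6   2  30  62  65  70  69  78  |   80  79  79  78  77  74  72  68  63  65  75  79  78  79  79  75  92 144 150 159 154 124
```

Emit:
play_rows(
  steps=[
    [[0.018,-0.044,0,0,0,0,0.06],[0.018,-0.044,0,0,0,0,0.06],[0.018,-0.044,0,0,0,0,0.06],[0.018,-0.044,0,0,0,0,0.06],[0.018,-0.044,0,0,0,0,0.06],[0.018,-0.044,0,0,0,0,0.06],[0,0,0,0,0,0,0.06],[0,0,0,0,0,0,0.06]],
  ],
)

```text
time_s: 19.85
tool_pos: [0.5049, -0.0665, 0.3088]
tool_rot: [179.9, 0.0, 23.3]
force: [-0.1, -1.7, 0.3]
grip_width: 0.06
grasp_force: 0.0
```

```bash
python3 - <<'E'
from h import *
b=np.array([.508,-.0725,.187]);a2=np.array([.03,-.036,.999])
Q=Ro.align_vectors([a2],[up])[0]*Ro.from_euler('xyz',[180,0,23],degrees=True)
to(b+a2*.06,Q.as_euler('xyz',degrees=True))
E
```

```text
t 19.85 at [ 0.5049 -0.0665  0.3088] [1.7987e+02 4.0000e-02 2.3260e+01] q7 [ 41.   1. -37.  94.   1.  86. -62.] F [-0.1 -1.7  0.3] | tool shift [0.0013 0.0093 0.0619] turn [ 0.047 -0.013  0.004]
```

Emit:
play_rows(
  steps=[
    [[0.0013,0.0093,0.03,0,0,0,0.06],[0,0,0.032,0.047,-0.013,0.004,0.06],[0,0,0,0,0,0,0.06],[0,0,0,0,0,0,0.06]],
  ],
)

```text
time_s: 20.25
tool_pos: [0.5096, -0.0776, 0.2462]
tool_rot: [-177.3, 0.8, 22.7]
force: [0.1, -0.1, 0.7]
grip_width: 0.0604
grasp_force: 0.0
```

```bash
python3 - <<'E'
from h import *
b=np.array([.508,-.0725,.187]);a2=np.array([.03,-.036,.999])
Q=Ro.align_vectors([a2],[up])[0]*Ro.from_euler('xyz',[180,0,23],degrees=True)
to(b-a2*.019,Q.as_euler('xyz',degrees=True))
E
```

```text
t 20.25 at [ 0.5096 -0.0776  0.2462] [-177.29    0.83   22.7 ] q7 [ 41.   5. -36.  97.   1.  81. -62.] F [ 0.1 -0.1  0.7] | tool shift [ 0.0013 -0.0025  0.0784] turn [-0.003  0.001 -0.006]
```

Emit:
play_rows(
  steps=[
    [[0.001,-0.002,0.02,0,0,0,0.06],[0,0,0.025,0,0,0,0.06],[0,0,0.023,0,0,0,0.06],[0,0,0.01,0,0,0,0.06],[0,0,0,0,0,0,0.045],[0,0,0,0,0,0,0.03],[0,0,0,0,0,0,0.01],[0,0,0,0,0,0,0.005],[0,0,0,0,0,0,0.005],[0,0,0,0,0,0,0.005]],
  ],
  force=15,
)

```text
time_s: 21.25
tool_pos: [0.5078, -0.071, 0.1688]
tool_rot: [-177.3, 0.8, 22.8]
force: [-1.1, 0.7, 1.4]
grip_width: 0.0224
grasp_force: 14.5
```

```bash
python3 - <<'E'
from h import *
bb=np.array([-.03,.036,.999])
Q=Ro.align_vectors([bb],[up])[0]*Ro.from_euler('xyz',[180,0,23],degrees=True)
to(np.array([.5049,-.0684,.060])+bb*.108,Q.as_euler('xyz',degrees=True))
E
```

```text
t 21.25 at [ 0.5078 -0.071   0.1688] [-177.32    0.77   22.82] q7 [ 40.   8. -37. 104.   3.  72. -64.] F [-1.1  0.7  1.4] | tool shift [-0.0031 -0.0083  0.0013] turn [-0.092  0.027 -0.004]
```

Emit:
play_rows(
  steps=[
    [[0,0,0,0,0,0,0.005],[-0.0008,-0.0021,0,-0.023,0.0067,0,0.005],[-0.0008,-0.0021,0,-0.023,0.0067,0,0.005],[-0.0008,-0.0021,0,-0.023,0.0067,0,0.005],[-0.0008,-0.0021,0,-0.023,0.0067,0,0.005],[0,0,0,0,0,0,0.005],[0,0,0,0,0,0,0.005]],
  ],
  force=50,
)

```text
time_s: 21.95
tool_pos: [0.5017, -0.0645, 0.169]
tool_rot: [177.4, -0.8, 22.8]
force: [2.0, -0.2, 4.1]
grip_width: 0.0214
grasp_force: 49.0
```

```bash
python3 - <<'E'
from h import *
to([.5017,-.0645,.168]);F=shot('scene')['frame'].astype(float)
for r in range(130,152): print(r,' '.join('%3d'%v for v in F[r,308:330].mean(1)))
E
```

```text
t 21.95 at [ 0.5017 -0.0645  0.169 ] [177.35  -0.8   22.84] q7 [ 40.   3. -37. 108.   4.  68. -67.] F [ 2.  -0.2  4.1] | tool shift [ 0.    -0.     0.001] 
130 100 100 101 103 101 107 112 116 116  64  71  72  69  79 133 151 151 157 156 162 163 166
131  98  95 104 101 102 105 125 139 123  72  75  75  71  79 147 155 155 157 163 164 165 124
132 105 103 105 105 107 130 140 138  93  73  74  73  74  92 145 152 158 161 164 163 127  84
133 107 105 108 108 118 139 142 139 104  72  73  74  74  77 143 147 159 162 123  98  87  81
134 108 110 113 114 123 143 143 141 140  97  74  69  80 127 142 142 154 125  85  80  79  78
135 110 106 109 112 123 147 141 141 144 138 141 140 145 139 141 143 140  85  79  77  78  82
136 106 103 109 118  87 146 145 143 143 145 145 145 144 143 144 142 127  79  83  79  79  78
137 108 105 123 134  78 117 145 143 143 145 146 146 145 143 144 143  95  77  78  80  81  80
138 123 149 148 130  68  84 124 146 142 144 145 146 140 143 143 110  79  81  79  76  76  81
139 154 156 154 115  72  75  80  89 105 130 131 128 128 113  87  75  77  77  81  78  77  81
140 160 160 160  95  69 
[... 379 characters left out ...]
  74  70  75  74  74  73  81  83  81  82  81  79  79  79
145 159 119  85  81  78  94 161  88  63  64  79  79  79  78  81  81  81  82  78  78  82  84
146 100  91  78  81  82  81 107 103 113 106  94  81  81  83  83  82  79  82  81  81  83  82
147  80  83  80  83  70  58 101 112 109 107  86  72  80  82  82  82  82  82  80  83  85  68
148  82  81  81  80  50  57 112 103  97  96  98  59  81  82  82  81  79  80  81  90  53  93
149  81  79  80  83  47  42  78 108 133  84  51  49  81  82  79  80  82  82  71 102 149 157
150  79  82  82  84  70  52  40  66  76  48  36  79  82  79  82  85  91  64  98 154 165 156
151  81  82  82  76  80  74  76  73  63  65  76  84  77  83  85  76  95 147 153 163 161 126
```

Release gently and look.

Emit:
play_rows(
  steps=[
    [[0,0,-0.0005,0,0,0,0.005],[0,0,0,0,0,0,0.023],[0,0,0,0,0,0,0.026],[0,0,0,0,0,0,0.035],[0,0,0,0,0,0,0.06],[0,0,0,0,0,0,0.06],[0,0,0,0,0,0,0.06],[0,0,-0.01,0,0,0,0.06],[0,0,-0.03,0,0,0,0.06],[0,0,-0.04,0,0,0,0.06],[0,0,-0.04,0,0,0,0.06],[0,0,-0.02,0,0,0,0.06]],
  ],
  force=5,
)

```text
time_s: 23.2
tool_pos: [0.4985, -0.0591, 0.3135]
tool_rot: [177.2, -1.0, 22.8]
force: [0.6, -0.2, -0.1]
grip_width: 0.0601
grasp_force: 0.0
```

Emit:
play_rows(
  steps=[
    [[-0.018,0.044,0,0,0,0,0.06],[-0.018,0.044,0,0,0,0,0.06],[-0.018,0.044,0,0,0,0,0.06],[-0.018,0.044,0,0,0,0,0.06],[-0.018,0.044,0,0,0,0,0.06],[-0.018,0.044,0,0,0,0,0.06],[0,0,0,0,0,0,0.06]],
  ],
)

```text
time_s: 23.9
tool_pos: [0.4966, -0.3534, 0.3187]
tool_rot: [177.3, -0.6, 22.1]
force: [0.1, -0.9, 0.9]
grip_width: 0.06
grasp_force: 0.0
```

```bash
cat > q.py <<'E'
from t import *
D={}
for n in('scene','top'):
    F=[shot(n) for _ in range(4)];c=F[0];c['frame']=np.mean([f['frame'].astype(float) for f in F],0);D[n]=c
np.save('D2.npy',D,allow_pickle=True)
b=bar(D);tilt(*b,D);print(tri(D['scene'],b[0],D['top'],b[1]))
F=D['scene']['frame']
for r in range(130,152): print(r,' '.join('%3d'%v for v in F[r,308:330].mean(1)))
E
python3 q.py
```

```text
scene [320.62 118.44] 33.75 22.125 371.59375
top [331.12 196.88] 17.0 26.75 207.359375
lean deg [0.09 0.54] res [ 0.25 -0.37 -0.38  0.08] bar [ 0.5051 -0.0672  0.187 ]
[ 0.50586249 -0.06822276  0.18179835]
130  98  98  97  99 100 102 110 117 103  71  74  74  74  94 150 147 147 152 152 157 158 161
131  98  98 100 100 103 111 122 133 104  72  76  74  74  90 146 149 151 153 156 159 159 120
132 103 101 103 102 108 136 137 133  77  72  75  74  73 101 138 146 152 156 159 161 123  83
133 102 102 106 106 115 137 138 138 119  74  73  72  67 112 139 139 148 158 120  94  83  78
134 107 108 111 112 132 140 138 138 138 131 115 109 129 137 139 140 148 122  83  77  76  77
135 109 103 106 108 113 143 140 139 141 140 141 141 141 139 139 139 124  85  78  76  78  77
136 102 101 103 102  87 145 143 139 139 143 143 144 143 141 140 138 105  76  77  77  77  77
137 103 103 120 125  74 103 131 141 140 145 145 144 144 141 139 123  77  78  80  78  76  76
138 122 145 145 109  72  77  86 105 128 144 144 143 144 140 110  81  75  78  78  75  76  77
139 152 154 148  91  72  73  74  77  85 100  99 101 100  88  78  7
[... 429 characters left out ...]
  73  72  72  72  72  74  77  78  78  79  80  77  80  80
145 151 118  84  80  78  92 156  86  63  64  87  76  78  78  79  80  80  79  78  76  79  80
146 103  85  80  79  79  80 103 104 110 109  95  79  78  79  79  79  79  77  79  78  79  79
147  79  79  79  78  66  60  97 111 107 104  86  68  79  79  79  79  78  77  80  80  79  64
148  80  78  80  76  51  49 109 102  96  91  94  57  81  78  80  78  77  77  80  89  50  89
149  80  78  82  75  51  41  77 106 129  83  52  47  80  80  77  79  79  80  67  99 146 151
150  79  80  79  78  73  50  43  62  70  46  39  75  79  78  78  80  86  59  95 149 159 155
151  80  81  80  77  79  74  71  70  62  65  75  79  78  81  79  75  94 143 149 158 156 125
```

```bash
python3 - <<'E'
from h import *
D=np.load('D2.npy',allow_pickle=True).item()
r=lambda a:cv2.resize(a[:,:,::-1].clip(0,255).astype(np.uint8),None,fx=6,fy=6,interpolation=3)
out=[]
for n,(x,y),b in(('scene',(280,90),[.36,.76]),('top',(295,160),[-.46,-.15])):
    im=np.ascontiguousarray(r(D[n]['frame'][y:y+80,x:x+65])); p=(proj(D[n],[[.5049,-.0684,z] for z in(.065,.187,.198)])+b-[x,y]+.5)*6; print(p.round())
    for q in p: cv2.circle(im,tuple(int(v) for v in q),2,(0,255,0),-1)
    out.append(im)
cv2.imwrite('pics/z.png',np.hstack(out))
E
```

```text
[[217. 356.]
 [251. 171.]
 [254. 153.]]
[[188. 241.]
 [220. 225.]
 [223. 224.]]
```

View pics/z.png

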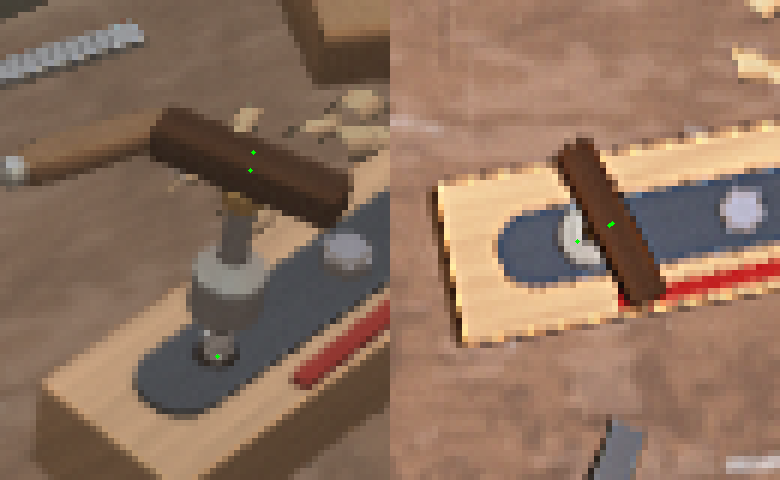

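```bash
python3 -c "
from cell import *
print(sign_off())"
```

```text
the job is handed in; nothing more can be done
None
```

The job is handed in: the large driver is seated fully on the screw and stands on it by itself. By camera estimate it is within about 1° of square. The screw was turned roughly a quarter turn clockwise after being squared. On first release the driver leaned about 2.4°, so I took hold of it again and straightened it. That used about 24 s of the 58 s, and I saw nothing else move in the views around the work.

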